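# Close the tea tin with its inner lid and take off the outer lid

## Robot

A 7-joint arm with a two-finger parallel gripper is mounted at the origin on the work surface. World frame = base frame: x ahead of the robot, y to its left, z up, the work surface at z = 0. Lengths are in m, angles in rad, forces in N, time in s.
With the tool pointing down it reaches from about 0.4 to 0.85 m from the base axis. Payload 10.4 kg.
Tool frame: the origin (TCP) lies midway between the tips of the shut fingers; the grasp point (between the pads) lies 19 mm behind it; z points along the fingers, y is the line along which they close (so a half turn about z gives the same grasp; the last joint's range is limited). The gripper opens to 85 mm and grips with 20 to 120 N. Pads are 22 mm wide; open, the fingers measure 114 mm over their backs; the gripper's body (76 mm by 85 mm) begins 54 mm behind the grasp point. The pads swing forward as they close: fully open they stand 13 mm farther back than shut.
Start: joints at [1.295, 0.332, -0.065, 1.46, 0.022, 1.35, -0.088], TCP at [0.156, -0.605, 0.231] pointing down, gripper open.
Joint ranges: [-2.6, 2.6], [-0.5, 2.12], [-1.47, 1.34], [0.16, 2.42], [-1.27, 4.41], [0.06, 2.06], [-2.6, 2.6]. Speed limits (rad/s): [2.22, 2.22, 2.79, 2.79, 3.14, 3.14, 3.14].

## Interface

Orientations are given as a unit quaternion [x, y, z, w].
In Python, from workcell import get_obs, camera, camera_params, hand_in gives the robot as it stands.
- The arm moves only by the tool carry_out, never from a script. Its argument "commands" is a list that holds one entry, the list of rows, each a list of 6 numbers: the shift along the tool's x, y, z in units of 40 mm (1.0 is 40 mm), then the turn, a rotation vector about the tool's x, y, z in units of 6 degrees (1.0 is 6 degrees). In form: [[[x, y, z, ax, ay, az], ...]]. A call has 1 to 20 rows; each row shifts and turns the commanded pose from where the row before left it, along the tool's axes as they then stand; what a row does not reach is not made up. A row lasts 1/12 s, in which the tool goes at most 41.7 mm and 7.16 degrees, less where a joint would pass 70% of its speed; a pose out of reach is approached as far as the arm can. A call is refused whole if a number of a shift passes 1 or a number of a turn 1, either way. A call with a gripper value outside its range is refused whole. "hand" is the closure, from -1 (fully open) to 1 (shut), set as the call begins (left out, the last holds). The fingers move at their own pace and stop on an object; "force" is the grip in N (left out, the last holds). Time passes only in rows, so rows that do not move let the fingers close. It gives the time, the measured TCP pose, the force, the opening and the grip force at its end, in the units of the state.
- get_obs(): the state, without advancing time (a new reading comes with each control period).
- camera(name): name is "scene" or "side" or "wrist"; returns the picture (480x640x3 uint8, red, green, blue); there is no depth.
- camera_params(name): a dict with "mtx" (3x3 intrinsics, pixels), "k1" (the pictures are not rectified: a ray, as slopes to the right and down, at radius r is drawn at 1 + k1 r^2 times it, then the intrinsics apply), "R" (3x3) and "t" (3): a world point X has camera coordinates R X + t. Camera axes: x right, y down, z forward; pixel columns grow to the right and rows downward; lengths in m; the calibration is good to about 2 mm. A picture is of the moment at which its call begins: read the wrist's pose just before it. camera_params takes no time and is no camera call; for the wrist camera it gives the pose at the moment of the call.
- hand_in(): hands the job in; it is judged then, once.
The state is a dict: "clock": time; "joint_pos": joint angles; "joint_velocities": joint speeds; "tau": joint torques, N m; "position": TCP position; "ee_rot": TCP orientation; "ft_force": force on the tool from outside, world axes, zero at the start; "torque": the same for the moment, N m; "grip_width": opening from 0.0 (shut) to 1.0 (fully open); "grasp_force": force on a finger pad.
Only numpy, scipy, OpenCV 4.12 (cv2) and the standard library are available. Lean on these libraries where they do the work, as an engineer would, in place of code of your own. Each camera call takes 0.05 s, during which the arm holds its last target. There are 200 camera calls.

## Task

The tea tin's two lids came off together: they stand on the desk beside the open tin with the inner lid stuck up inside the outer one. Set the pair back on the tin as one and press it fully home, so that the inner lid closes the neck; then lift off the outer lid alone, leaving the inner lid undisturbed, and finish while holding the outer lid motionless in the gripper, at least 5 cm above the top of the inner lid, ready to be wiped. Never handle the inner lid itself, keep the tin standing in its place, and leave the cups and bottles alone.

Things in the scene. Friction and masses are not known exactly. Their poses are not given: they have to be found in the camera images.
- tea_tin: Open round tea tin of brushed steel, loose, upright, empty, 250 g (varies). Origin: centre of its underside, z up its axis. Body 66 mm in diameter up to a shoulder 56 mm high, then a neck of 59 mm outside and 54 mm inside diameter with its rim 70.5 mm high. It stands left or right of the lids.
- tin_mouth (a point): Centre of the tin's open mouth, 70.5 mm above its underside. The pair must come down over it, on the same axis: 1.3 mm of play round the inner lid's bevelled plug, 2 mm between the outer lid and the neck. The plug leads: it enters before the outer lid's rim reaches the neck.
- outer_lid: Outer lid of brushed steel: plain round flat-topped cap, no knob, loose, 60 g (varies); 68 mm outside diameter, 31 mm tall, 64 mm inside, 28 mm deep. Origin: centre of its open lower rim, z up. At the start it stands upright, its rim 5 mm above the desk, carried by the inner lid inside it. With the pair home on the tin the rim is 57.5 mm above the tin's underside (1.5 mm over the shoulder).
- outer_top (a point): Centre of the outer lid's flat top, 31 mm above its rim. Its round wall is the place to grip; on the tin it stands 1 mm proud of the tin's body, which lies straight below it.
- inner_lid: Inner lid, bright metal, loose, 55 g, upright inside the outer lid at the start. Origin: centre of its plug's underside, z up. Plug 51.4 mm in diameter, 18 mm long, with a springy sealing lip round it; above it a flange 58 mm in diameter, 8 mm thick, with a lip that clings to the outer lid's inside; a knob on top. Home: flange on the neck's rim, this origin 52.5 mm above the tin's underside.
- inner_knob (a point): Top of the inner lid's knob (16 mm in diameter, 7 mm tall), 33 mm above its origin; it touches the outer lid's ceiling, so pressing the outer lid down pushes the inner lid. The outer lid clings to it with about 1.5 N: lifted, it carries the inner lid along, which may sag a mm or two. The neck grips harder: pushing home takes 5 to 10 N over the last 5 mm, then the outer lid pulls off alone.
- cleaner: Bystander, loose: tall bottle with a cap, 68 mm in diameter, 200 mm tall. Origin: centre of its underside.
- sanitizer: Bystander, loose: pump bottle, 54 mm in diameter, 163 mm tall. Origin: centre of its underside.
- cup_a: Bystander, loose: cup, 74 mm in diameter, 65 mm tall. Origin: centre of its underside.
- cup_b: Bystander, loose: a second such cup.
There are look-alikes about, which are no part of the job. Leave any blue look-alike of the outer_lid alone. What is shaped like the tea_tin but red is not meant.

How it is judged:
By the outcome, as a careful person would: the job done as asked, in the order asked, and still so for the second after the job is handed in, while the arm keeps its last pose, push and grip.
It also fails if it takes over 48 s, if anything falls off the work surface, if the arm or the gripper's body presses on something with over 40 N, if the wrist force passes 120 N, or if a joint passes its speed limit or range.

## Working session

There is one attempt and no reset: what is moved stays moved. The work goes in short steps, Python scripts to look and compute and a tool call to move; the robot and the scene stay as the last step left them, time stands still between calls to the robot, and variables do not carry over. Pictures are saved under pics/ and viewed, at most 10 in all, crops included, and the job is handed in when it is done.

Besides the shell and the picture viewer there is one more tool, called after "Request:" as name(argument=value, ...), one argument or row to a line, values as JSON. carry_out: Moves the arm, as the interface text tells. Its arguments: {"type":"object","properties":{"commands":{"type":"array"},"hand":{"type":"number"},"force":{"type":"number"}},"required":["commands"]}

```bash
mkdir -p pics; ls; python3 - <<'E'
from workcell import *
import cv2
for n in("scene","side"):
    cv2.imwrite(f"pics/{n}0.png",camera(n)[:,:,::-1])
    p=camera_params(n);print(n,p)
o=get_obs();print(o)
E
```

```text
pics
scene {'mtx': array([[562.67288148,   0.        , 326.607912  ],
       [  0.        , 562.67288148, 234.66381   ],
       [  0.        ,   0.        ,   1.        ]]), 'k1': 0.045454004125020445, 'R': array([[-0.74519309,  0.66684826, -0.0008089 ],
       [ 0.46182968,  0.51521206, -0.72199022],
       [-0.48104117, -0.5383957 , -0.69190279]]), 't': array([ 0.44845928, -0.22504773,  1.79832332])}
side {'mtx': array([[578.49364764,   0.        , 324.94261275],
       [  0.        , 578.49364764, 236.23946934],
       [  0.        ,   0.        ,   1.        ]]), 'k1': -0.006310602533027853, 'R': array([[-0.97464226, -0.22299205,  0.01862824],
       [-0.18218265,  0.74241883, -0.64468889],
       [ 0.12993054, -0.63173478, -0.76421805]]), 't': array([0.58921759, 0.15488197, 1.33966807])}
{'clock': 0.1, 'joint_pos': array([ 1.29538544,  0.33279564, -0.0646843 ,  1.46082406,  0.02160463,
        1.34989728, -0.08849123]), 'joint_velocities': array([ 3.60936168e-05, -1.05293462e-04,  3.08102715e-04, -2.80222768e-03,
        9.54454238e-04, -2.95015893e-04,  2.00284646e-03]), 'tau': array([ 1.93827173e-04, -6.26746774e+01,  4.86626092e-02, -3.92430282e+01,
        1.64006586e-02,  7.02351885e-03,  8.65730954e-05]), 'position': array([ 0.15623644, -0.60482697,  0.23061948]), 'ee_rot': array([ 9.92020428e-01,  1.26075740e-01, -1.09170185e-04, -6.04681049e-04]), 'ft_force': array([ 0.1326165 , -1.16344819, -0.15827541]), 'torque': array([-0.02468048,  0.01765025, -0.0208306 ]), 'grasp_force': 0.0, 'grip_width': 1.0038219550777197}
```

View pics/scene0.png

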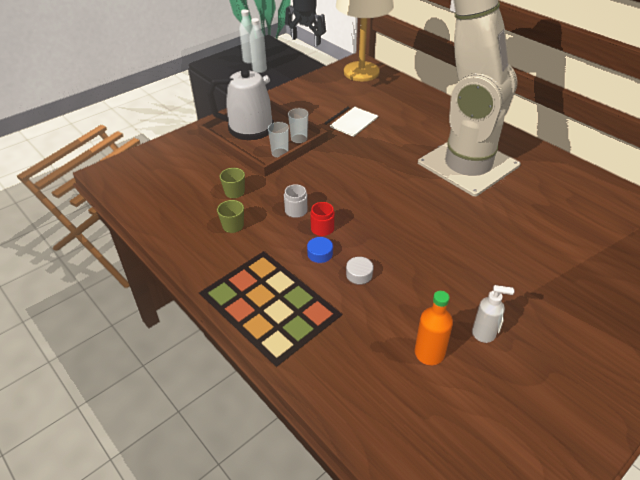

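View pics/side0.png

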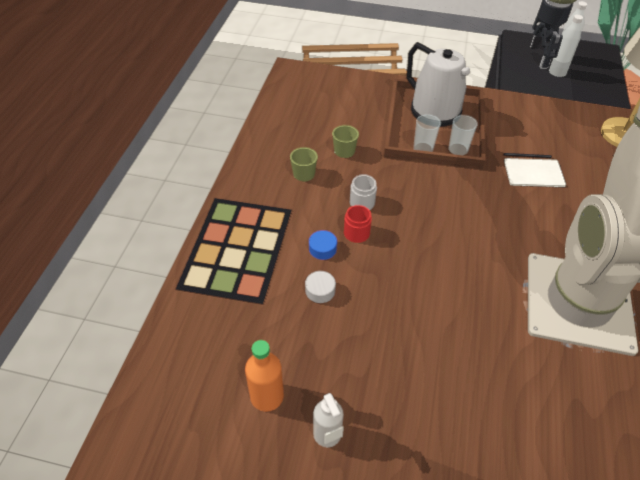

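Candidates. Grey outer lid: scene (359,270), side (320,287); its blue look-alike: scene (320,249). Steel tin: scene (295,201), side (363,192); red look-alike: scene (322,218). I choose the two grey ones, and check them in a crop.

```bash
cat > h.py <<'E'
import numpy as np,cv2
from workcell import *
def und(p,uv):
    d=(np.asarray(uv,float)-p['mtx'][:2,2])/p['mtx'][0,0]
    r=np.linalg.norm(d); q=r
    for _ in range(20): q=r/(1+p['k1']*q*q)
    return d*(q/r if r else 1)
def ray(p,uv):
    d=np.append(und(p,uv),1); return -p['R'].T@p['t'],p['R'].T@d
def onz(p,uv,z):
    c,d=ray(p,uv); return c+d*(z-c[2])/d[2]
def tri(r):
    A=0;b=0
    for c,d in r:
        d=d/np.linalg.norm(d);P=np.eye(3)-np.outer(d,d);A=A+P;b=b+P@c
    return np.linalg.solve(A,b)
def proj(p,X):
    c=p['R']@np.asarray(X,float)+p['t'];d=c[:2]/c[2];d=d*(1+p['k1']*(d@d));return d*p['mtx'][0,0]+p['mtx'][:2,2]
def grey(im):
    h=cv2.cvtColor(im,cv2.COLOR_RGB2HSV);return ((h[...,1]<60)&(h[...,2]>70)).astype(np.uint8)
def comp(m,uv):
    n,l,s,c=cv2.connectedComponentsWithStats(m);k=l[uv[1],uv[0]];return (l==k) if k else None,s[k],c[k]
E
python3 - <<'E'
from h import *
ims={n:cv2.imread(f"pics/{n}0.png")[:,:,::-1].copy() for n in("scene","side")}
P={n:camera_params(n) for n in ims}
for nm,s in dict(lid=dict(scene=(359,270),side=(320,287)),tin=dict(scene=(295,208),side=(363,200))).items():
    r=[]
    for n in s:
        _,st,c=comp(grey(ims[n]),s[n]);print(nm,n,st,c);r.append(ray(P[n],c))
    print(tri(r))
a=cv2.resize(ims["scene"][170:300,260:400],None,fx=3,fy=3);b=cv2.resize(ims["side"][165:310,290:400],None,fx=2.69,fy=2.69)[:390]
cv2.imwrite("pics/crop.png",np.hstack([a,b])[:,:,::-1])
E
```

```text
lid scene [346 257  27  27 625] [358.9856 269.9328]
lid side [305 271  31  32 813] [319.86715867 286.38130381]
[0.59146773 0.11202768 0.02253588]
tin scene [284 185  23  32 664] [295.18524096 200.4939759 ]
tin side [350 174  27  35 752] [363.01861702 190.7712766 ]
[ 0.54907556 -0.19575476  0.03890079]
```

View pics/crop.png

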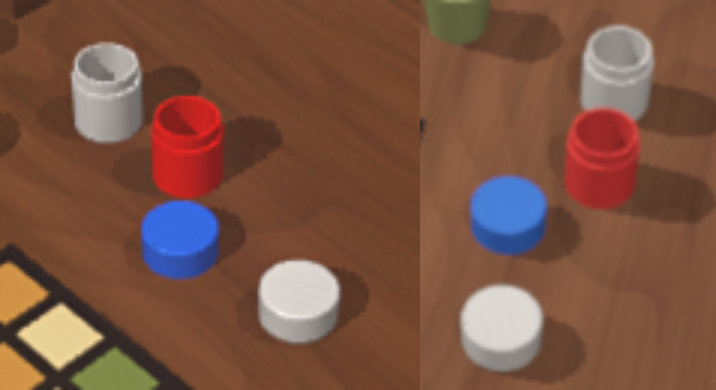

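Crop: grey lid (scene crop 298,300), open steel tin (107,92) — right choice; red tin and blue lid lie between them.

```bash
python3 - <<'E'
from h import *
P={n:camera_params(n) for n in("scene","side")}
for nm,a,b in [("red",(322,219),(358,224)),("blue",(320,250),(323,245)),("cupA",(231,216),(304,164)),("cupB",(233,183),(345,142)),("kettletop",(244,70),(447,54)),("glass1",(279,138),(427,134)),("glass2",(298,125),(463,135)),("cleaner",(433,335),(264,385)),("saniT",(490,318),(328,420)),("tray corner",(265,170),(487,162))]:
    print(nm,tri([ray(P["scene"],a),ray(P["side"],b)]).round(3))
print(camera_params("wrist"))
o=get_obs();d=np.array([.59,.11,.231])-o['position'];print(d)
import scipy.spatial.transform as T
R=T.Rotation.from_quat(o['ee_rot']).as_matrix();print(R.T@d/.04, R)
E
```

```text
red [ 0.541 -0.088  0.033]
blue [ 0.613 -0.014  0.015]
cupA [ 0.724 -0.263  0.037]
cupB [ 0.634 -0.381  0.035]
kettletop [ 0.399 -0.615  0.218]
glass1 [ 0.412 -0.438  0.064]
glass2 [ 0.313 -0.464  0.058]
cleaner [0.637 0.391 0.067]
saniT [0.501 0.437 0.064]
tray corner [ 0.157 -0.924 -0.443]
{'mtx': array([[419.87777276,   0.        , 310.21332759],
       [  0.        , 419.87777276, 243.22486953],
       [  0.        ,   0.        ,   1.        ]]), 'k1': -0.10234724168917288, 'R': array([[ 0.24948372, -0.96837846, -0.00101561],
       [-0.92931843, -0.23971526,  0.2808983 ],
       [-0.27225932, -0.06913573, -0.959737  ]]), 't': array([-0.62536886, -0.03666448,  0.37866364])}
[4.33763559e-01 7.14826972e-01 3.80524277e-04]
[ 1.49695150e+01 -1.45900282e+01  7.43240676e-03] [[ 9.68209791e-01  2.50139288e-01 -3.69069329e-04]
 [ 2.50139552e-01 -9.68209084e-01  1.17218448e-03]
 [-6.41268847e-05 -1.22723933e-03 -9.99999245e-01]]
```

Request:
carry_out(
  commands=[
    [[0.6,-0.58,0,0,0,0],[0.6,-0.58,0,0,0,0],[0.6,-0.58,0,0,0,0],[0.6,-0.58,0,0,0,0],[0.6,-0.58,0,0,0,0],[0.6,-0.58,0,0,0,0],[0.6,-0.58,0,0,0,0],[0.6,-0.58,0,0,0,0],[0.6,-0.58,0,0,0,0],[0.6,-0.58,0,0,0,0],[0.6,-0.58,0,0,0,0],[0.6,-0.58,0,0,0,0],[0.6,-0.58,0,0,0,0],[0.6,-0.58,0,0,0,0],[0.6,-0.58,0,0,0,0],[0.6,-0.58,0,0,0,0],[0.6,-0.58,0,0,0,0],[0.6,-0.58,0,0,0,0],[0.6,-0.58,0,0,0,0],[0.6,-0.58,0,0,0,0]],
  ],
  hand=-1,
)

```text
clock: 1.77
position: [0.5054, -0.0344, 0.2312]
ee_rot: [0.992, 0.126, -0.0, 0.0]
ft_force: [0.7, 0.2, 0.4]
grip_width: 0.999
grasp_force: 0.0
```

Request:
carry_out(
  commands=[
    [[0.6,-0.6,0.4,0,0,0],[0.6,-0.6,0.4,0,0,0],[0.6,-0.6,0.4,0,0,0],[0.6,-0.6,0.4,0,0,0],[0.6,-0.6,0.4,0,0,0],[0,0,0,0,0,0],[0,0,0,0,0,0]],
  ],
)

```text
clock: 2.35
position: [0.5904, 0.1126, 0.1494]
ee_rot: [0.992, 0.128, -0.002, -0.001]
ft_force: [-0.1, -0.7, -0.2]
grip_width: 0.997
grasp_force: 0.0
```

```bash
python3 - <<'E'
from h import *
from scipy.spatial.transform import Rotation as T
o=get_obs();p=camera_params("wrist");im=camera("wrist")
cv2.imwrite("pics/w1.png",im[:,:,::-1]);print(o['clock'],o['position'],o['ee_rot'])
X=[.591,.112,.036];uv=proj(p,X).astype(int);print(uv)
m,s,c=comp(grey(im),uv);print(s,c)
if m is not None: print(onz(p,c,.036))
E
```

```text
2.35 [0.59035178 0.11262954 0.14939304] [ 9.91789141e-01  1.27870544e-01 -1.65400889e-03 -8.29691156e-04]
[310 235]
[ 261  179  107  109 9091] [313.66868331 233.62886371]
[0.59289123 0.11027177 0.036     ]
```

View pics/w1.png

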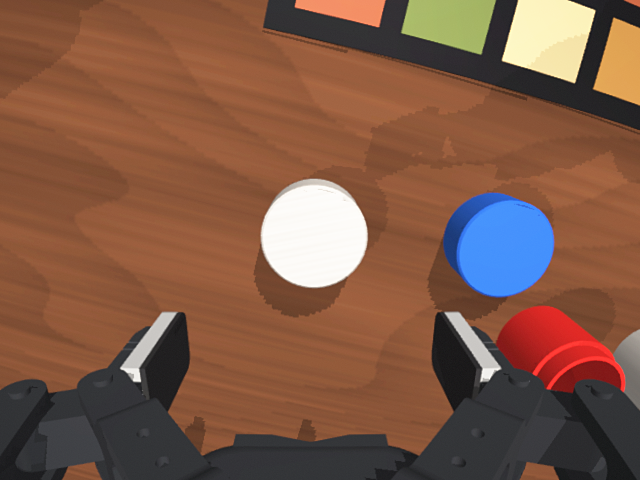

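Wrist view: the white lid top centred near (314,236), blue lid at (503,247), fingertips at (160,320) and (465,320); the fit needs only the bright top disc.

```bash
cat >> h.py <<'E'
from scipy.spatial.transform import Rotation as T
def disc(p,im,uv,z,v=235):
    m=((im.min(2)>v)).astype(np.uint8);m=cv2.morphologyEx(m,cv2.MORPH_OPEN,np.ones((5,5)))
    m,s,c=comp(m,uv);cs,_=cv2.findContours(m.astype(np.uint8),0,1);k=max(cs,key=cv2.contourArea)[:,0]
    W=np.array([onz(p,q,z)[:2] for q in k],np.float32);e=cv2.fitEllipse(W);return e
def shift(o,tgt): return T.from_quat(o['ee_rot']).as_matrix().T@(np.array(tgt)-o['position'])/.04
E
python3 - <<'E'
from h import *
o=get_obs();p=camera_params("wrist");im=cv2.imread("pics/w1.png")[:,:,::-1]
for v in(225,238,248):
    e=disc(p,im,(314,236),.036,v);print(v,e)
print(shift(o,[*e[0],0.012]),T.from_quat(o['ee_rot']).as_matrix())
E
```

```text
225 ((0.5906927585601807, 0.10754437744617462), (0.06553950160741806, 0.06601899862289429), 156.8370361328125)
238 ((0.5905238389968872, 0.10740208625793457), (0.06481897830963135, 0.06530895084142685), 153.97268676757812)Traceback (most recent call last):
  File "<stdin>", line 4, in <module>
  File "h.py", line 26, in disc
    m,s,c=comp(m,uv);cs,_=cv2.findContours(m.astype(np.uint8),0,1);k=max(cs,key=cv2.contourArea)[:,0]
                                           ^^^^^^^^
AttributeError: 'NoneType' object has no attribute 'astype'
```

```bash
python3 - <<'E'
from h import *
o=get_obs();print(shift(o,[.5907,.1075,0.002]),T.from_quat(o['ee_rot']).as_matrix()[:,2], o['clock'])
E
```

```text
[-0.01615989  0.08083238  3.71124494] [-1.78183273e-03  1.03986737e-04 -9.99998407e-01] 2.4
```

Request:
carry_out(
  commands=[
    [[-0.02,0.08,0.4,0,0,0],[0,0,0.5,0,0,0],[0,0,0.5,0,0,0],[0,0,0.5,0,0,0],[0,0,0.5,0,0,0],[0,0,0.5,0,0,0],[0,0,0.4,0,0,0],[0,0,0.25,0,0,0],[0,0,0.15,0,0,0],[0,0,0,0,0,0],[0,0,0,0,0,0],[0,0,0,0,0,0]],
  ],
)

```text
clock: 3.4
position: [0.592, 0.107, 0.0046]
ee_rot: [0.992, 0.126, 0.001, 0.0]
ft_force: [-0.2, -0.2, 1.0]
grip_width: 0.995
grasp_force: 0.0
```

```bash
python3 - <<'E'
from h import *
o=get_obs();print(shift(o,[.5907,.1075,0.002]),o['position'],o['ft_force'],T.from_quat(o['ee_rot']).as_matrix()[:,2])
cv2.imwrite("pics/w2.png",camera("wrist")[:,:,::-1])
E
```

```text
[-0.02920584 -0.02082172  0.06375179] [0.59203453 0.10698525 0.00455252] [-0.16139698 -0.17740652  1.00711279] [ 1.84720910e-03  3.62795742e-05 -9.99998293e-01]
```

View pics/w2.png

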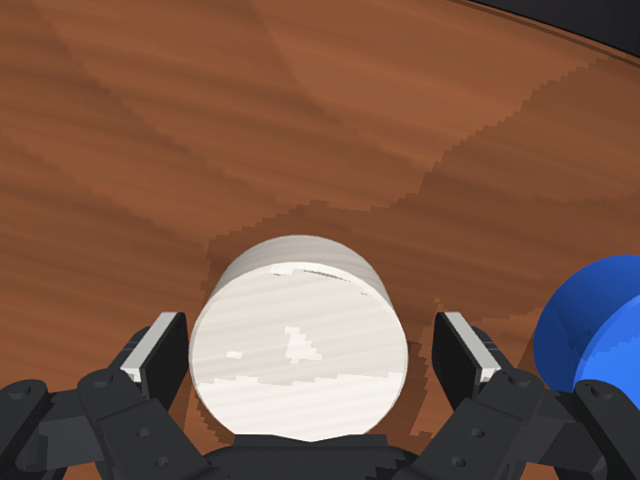

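The lid top spans u 190–407 (centre ≈299) while the fingers' middle is at u 310: the tool must shift a few mm towards image left (tool −y). Quantify it.

```bash
python3 - <<'E'
from h import *
o=get_obs();p=camera_params("wrist");print(o['position'])
L,R_,F=[onz(p,q,.036) for q in((190,352),(407,352),(299,262))]
print(L,R_,np.linalg.norm(L-R_),F)
u=T.from_quat(o['ee_rot']).as_matrix()[:,0]
c=(F-.034*u);print("c from front",c,"from sides",(L+R_)/2);print(shift(o,[*c[:2],.002]),shift(o,[*((L+R_)/2)[:2],.002]))
E
```

```text
[0.59200038 0.10711261 0.00448481]
[0.58690924 0.14243804 0.036     ] [0.60336955 0.0788566  0.036     ] 0.06567755054194716 [0.62316488 0.11738208 0.036     ]
c from front [0.59024425 0.10888337 0.03593869] from sides [0.59513939 0.11064732 0.036     ]
[-0.03155603 -0.05385988  0.06204424] [ 0.09796061 -0.06596886  0.0622735 ]
```

Request:
carry_out(
  commands=[
    [[0,-0.07,0.06,0,0,0],[0,0,0,0,0,0],[0,0,0,0,0,0]],
  ],
)

```text
clock: 3.7
position: [0.5905, 0.1101, 0.001]
ee_rot: [0.992, 0.126, 0.0, 0.0]
ft_force: [-0.3, 0.1, 0.4]
grip_width: 0.999
grasp_force: 0.0
```

Request:
carry_out(
  commands=[
    [[0,0,0,0,0,0],[0,0,0,0,0,0],[0,0,0,0,0,0],[0,0,0,0,0,0],[0,0,0,0,0,0],[0,0,0,0,0,0],[0,0,0,0,0,0],[0,0,0,0,0,0]],
  ],
  hand=1,
  force=45,
)

```text
clock: 4.37
position: [0.5906, 0.1099, 0.0014]
ee_rot: [0.992, 0.126, 0.0, 0.0]
ft_force: [-2.1, -0.9, 5.3]
grip_width: 0.789
grasp_force: 49.3
```

```bash
python3 - <<'E'
from h import *
o=get_obs();p=camera_params("wrist");im=camera("wrist");cv2.imwrite("pics/w3.png",im[:,:,::-1])
import pickle;pickle.dump((o,p),open("w3.pkl","wb"))
print({k:o[k] for k in('clock','position','ee_rot','ft_force','grip_width','grasp_force')})
E
```

```text
{'clock': 4.3667, 'position': array([0.59061097, 0.10993947, 0.0014433 ]), 'ee_rot': array([9.92013671e-01, 1.26130321e-01, 1.19040112e-04, 6.06437644e-05]), 'ft_force': array([-2.0929373 , -0.88540631,  5.27721077]), 'grip_width': 0.7891211544996495, 'grasp_force': 49.34651920571923}
```

View pics/w3.png

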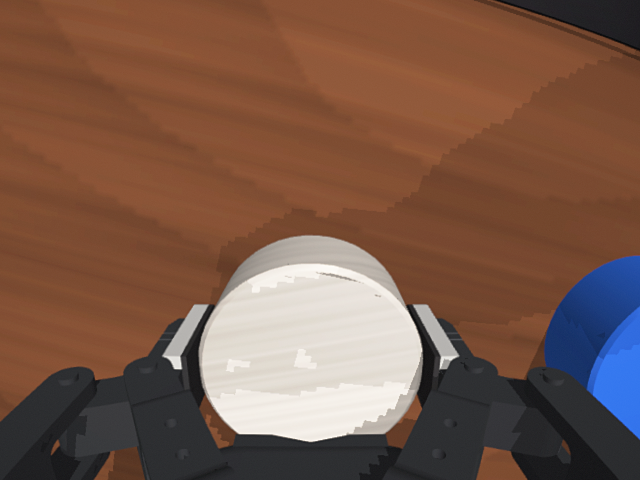

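The lid is gripped centrally (top u 201–423, pads touching both sides). Lift, and go to where the tin's mouth is seen ahead of the lid.

Request:
carry_out(
  commands=[
    [[0,0,-0.1,0,0,0],[0,0,-0.2,0,0,0],[0,0,-0.3,0,0,0],[0,0,-0.4,0,0,0],[0,0,-0.4,0,0,0],[0,0,-0.4,0,0,0],[0,0,-0.4,0,0,0],[0,0,-0.4,0,0,0],[0,0,-0.4,0,0,0],[0,0,-0.3,0,0,0],[0,0,-0.2,0,0,0],[0,0,-0.2,0,0,0],[-0.1,0.1,0,0,0,0],[-0.2,0.3,0,0,0,0],[-0.3,0.4,0,0,0,0],[-0.3,0.4,0,0,0,0]],
  ],
)

```text
clock: 5.75
position: [0.5667, 0.0536, 0.148]
ee_rot: [0.992, 0.126, -0.001, -0.0]
ft_force: [-0.3, -0.9, -1.4]
grip_width: 0.785
grasp_force: 50.6
```

Request:
carry_out(
  commands=[
    [[-0.3,0.4,0,0,0,0],[-0.3,0.4,0,0,0,0],[-0.3,0.4,0,0,0,0],[-0.3,0.4,0,0,0,0],[-0.3,0.4,0,0,0,0],[-0.3,0.4,0,0,0,0],[-0.3,0.4,0,0,0,0],[-0.3,0.4,0,0,0,0],[-0.3,0.4,0,0,0,0],[-0.3,0.4,0,0,0,0],[-0.3,0.4,0,0,0,0],[-0.3,0.4,0,0,0,0],[-0.3,0.4,0,0,0,0],[-0.2,0.4,0,0,0,0],[-0.1,0.3,0,0,0,0],[0,0.1,0,0,0,0],[0,0,0,0,0,0],[0,0,0,0,0,0],[0,0,0,0,0,0]],
  ],
)

```text
clock: 7.33
position: [0.4655, -0.2187, 0.1488]
ee_rot: [0.992, 0.127, 0.0, -0.0]
ft_force: [-0.4, -0.7, -0.3]
grip_width: 0.784
grasp_force: 50.6
```

```bash
python3 - <<'E'
from h import *
import pickle
o=get_obs();p=camera_params("wrist");im=camera("wrist");cv2.imwrite("pics/w4.png",im[:,:,::-1]);pickle.dump((o,p),open("w4.pkl","wb"))
print({k:o[k] for k in('clock','position','ee_rot','ft_force','grip_width','grasp_force')})
E
```

```text
{'clock': 7.3333, 'position': array([ 0.46547619, -0.21872471,  0.1487918 ]), 'ee_rot': array([ 9.91904233e-01,  1.26987841e-01,  3.91183646e-05, -2.81189365e-04]), 'ft_force': array([-0.40417807, -0.68822312, -0.34819252]), 'grip_width': 0.78418720171866, 'grasp_force': 50.5957842618227}
```

View pics/w4.png

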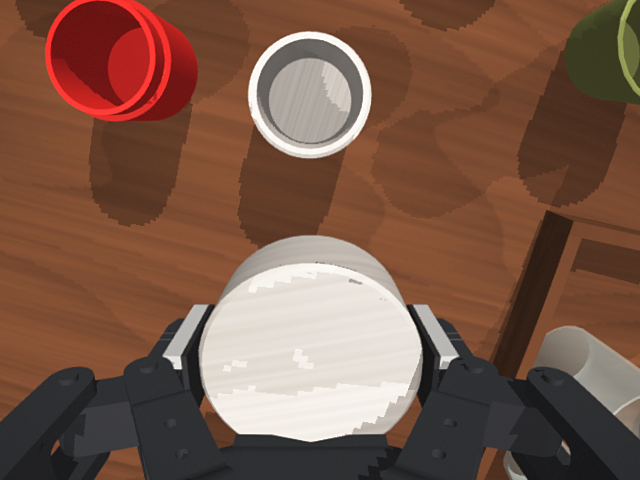

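Tin mouth is at about (310,95) with its dark inner edge u 258–362; held lid at u 201–423, its front rim edge at v≈236. Now measure both in the same picture.

```bash
python3 - <<'E'
from h import *
import pickle
from scipy.optimize import least_squares
o,p=pickle.load(open("w4.pkl","rb"));im=cv2.imread("pics/w4.png")[:,:,::-1]
g=im.min(2)
# tin: inner mouth edge, radial first crossing to bright ring; ring outer edge
def radial(c,inn):
    pts=[]
    for a in np.linspace(0,2*np.pi,72,False):
        rs=np.arange(30,75,.5);q=c+rs[:,None]*[np.cos(a),np.sin(a)]
        v=cv2.remap(g,q[:,0].astype(np.float32),q[:,1].astype(np.float32),1).ravel().astype(float)
        b=np.where(v>205)[0]
        # outermost bright run
        if len(b)==0: continue
        e=b[-1]
        k=e
        while k>0 and v[k-1]>205:k-=1
        pts.append(q[k] if inn else q[e])
    return np.array(pts)
def circ(P,z):
    W=np.array([onz(p,q,z)[:2] for q in P])
    f=lambda s:np.hypot(*(W-s[:2]).T)-s[2]
    s=least_squares(f,[*W.mean(0),.03],loss="soft_l1",f_scale=.0005).x;return s,np.median(abs(f(s)))
c=np.array([310.,95.])
print("inner .0705 r.027",circ(radial(c,1),.0705));print("outer .0705 r.0295",circ(radial(c,0),.0705));print("outer as shoulder .056 r.033",circ(radial(c,0),.056))
# lid front rim
sat=cv2.cvtColor(im,cv2.COLOR_RGB2HSV)[...,1]
z0=o['position'][2]-.0014
pr=[]
for u in range(245,380,5):
    col=np.where(sat[215:300,u]<60)[0]
    if len(col): pr.append((u,215+col[0]-.5))
W=np.array([onz(p,q,z0+.005)[:2] for q in pr])
R=T.from_quat(o['ee_rot']).as_matrix()
f=lambda s:np.hypot(*(W-s).T)-.034
s=least_squares(f,o['position'][:2]).x;print("lid by rim",s,"tool off mm",(R.T@np.array([*(s-o['position'][:2]),0]))*1e3,np.median(abs(f(s))))
print(pr[::4])
print(g[225:290,311])
E
```

```text
inner .0705 r.027 (array([ 0.54707162, -0.19805682,  0.027074  ]), np.float64(8.904572444709546e-05))
outer .0705 r.0295 (array([ 0.54695578, -0.19814769,  0.03017004]), np.float64(0.00024932643345686005))
outer as shoulder .056 r.033 (array([ 0.54779509, -0.19790088,  0.03214896]), np.float64(0.00026792288948470494))
lid by rim [ 0.46489914 -0.21995843] tool off mm [-8.69247585e-01  1.04856090e+00 -7.04030972e-04] 9.144396880711447e-05
[(245, np.float64(259.5)), (265, np.float64(245.5)), (285, np.float64(237.5)), (305, np.float64(234.5)), (325, np.float64(236.5)), (345, np.float64(241.5)), (365, np.float64(250.5))]
[ 41  37  40  37  34  40  36  36  33  53 118 178 174 171 168 169 170 172
 174 175 173 171 171 172 171 172 172 169 170 172 177 177 177 178 177 175
 169 172 215 243 242 242 243 244 243 242 238 230 220 237 239 240 237 227
 220 220 219 216 214 212 212 212 215 219 221]
```

Request:
carry_out(
  commands=[
    [[0.15,0,0,0,0,0],[0.3,0,0,0,0,0],[0.4,0,0,0,0,0],[0.4,0,0,0,0,0],[0.4,0,0,0,0,0],[0.28,-0.01,0.1,0,0,0],[0.15,0,0.3,0,0,0],[0.05,0,0.4,0,0,0],[0,0,0.35,0,0,0],[0,0,0.25,0,0,0],[0,0,0.15,0,0,0],[0,0,0,0,0,0],[0,0,0,0,0,0],[0,0,0,0,0,0],[0,0,0,0,0,0]],
  ],
)

```text
clock: 8.63
position: [0.5479, -0.1986, 0.0878]
ee_rot: [0.992, 0.126, 0.001, 0.0]
ft_force: [0.2, 0.4, -1.7]
grip_width: 0.787
grasp_force: 50.6
```

```bash
python3 - <<'E'
from h import *
o=get_obs();print(o['clock'],o['position'],o['ee_rot'],o['ft_force'],shift(o,[.5477,-.1968,.0539]))
a=camera("scene");b=camera("side")
cv2.imwrite("pics/h.png",np.hstack([cv2.resize(a[150:260,250:350],None,fx=4,fy=4),cv2.resize(b[130:240,315:415],None,fx=4,fy=4)])[:,:,::-1])
E
```

```text
8.6333 [ 0.54793721 -0.19864963  0.08779444] [9.92034267e-01 1.25965939e-01 6.36536332e-04 4.37013774e-04] [ 0.23854959  0.38271727 -1.67040837] [ 0.00483783 -0.04712598  0.84731919]
```

View pics/h.png

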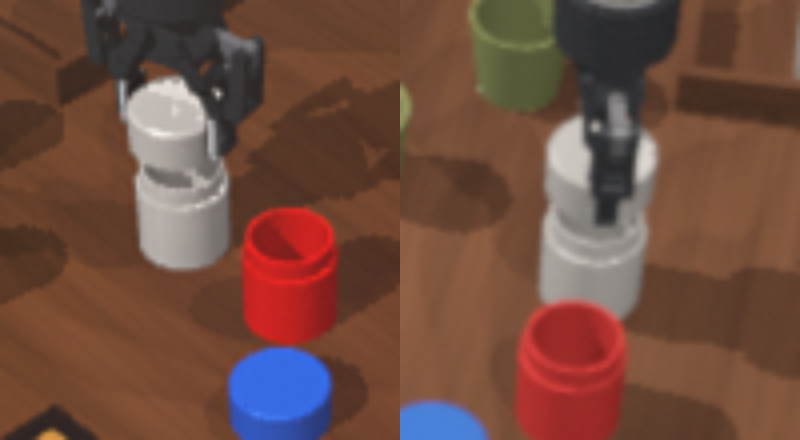

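The hover picture shows the lid above the tin (scene crop lid u≈170, tin u≈184; side crop lid 601, tin 592), so check whether perspective explains it.

```bash
python3 - <<'E'
from h import *
im={n:camera(n) for n in("scene","side")}
for i in range(3):
    o=get_obs();print(o['position'],o['ee_rot']);camera("side")
P={n:camera_params(n) for n in im}
for n,c in dict(scene=(250,150),side=(315,130)).items():
    q=lambda X:((proj(P[n],X)-c)*4).round(1)
    print(n,"tin base,rim",q([.5471,-.1981,0]),q([.5471,-.1981,.0705]),"lid rim/top if aligned",q([.5471,-.1981,.0914]),q([.5471,-.1981,.1224]))
    s=grey(im[n])
    for r in ((range(155+15,214,4)) if n=="scene" else range(165,208,4)):
        x=np.where(s[r,c[0]+20:c[0]+75])[0]+20;print(r, (r-c[1])*4, x[0]*4,x[-1]*4+4,end=' | ')
    print()
E
```

```text
[ 0.54760259 -0.19857445  0.08734684] [9.92030518e-01 1.25997195e-01 2.83051960e-04 2.80584786e-04]
[ 0.5475603  -0.19850785  0.08722586] [9.92030990e-01 1.25993798e-01 2.09471797e-04 1.83426249e-04]
[ 0.54748361 -0.19848611  0.08711669] [9.92024314e-01 1.26046518e-01 1.14187345e-04 1.48504138e-04]
scene tin base,rim [181.2 236.6] [177.2 161.5] lid rim/top if aligned [176.  138.3] [174.2 103.2]
170 80 116 188 | 174 96 116 220 | 178 112 120 208 | 182 128 128 220 | 186 144 132 220 | 190 160 140 224 | 194 176 136 228 | 198 192 136 228 | 202 208 136 228 | 206 224 140 228 | 210 240 140 228 | 
side tin base,rim [190.7 286.6] [198.2 210.6] lid rim/top if aligned [200.5 187. ] [204.1 151. ]
165 140 148 256 | 169 156 148 260 | 173 172 144 256 | 177 188 144 252 | 181 204 148 248 | 185 220 144 244 | 189 236 140 248 | 193 252 140 244 | 197 268 140 244 | 201 284 140 240 | 205 300 196 236 |
```

Request:
carry_out(
  commands=[
    [[0.015,-0.04,0.1,0,0,0],[0,0,0.1,0,0,0],[0,0,0,0,0,0],[0,0,0,0,0,0],[0,0,0,0,0,0],[0,0,0,0,0,0],[0,0,0,0,0,0],[0,0,0,0,0,0],[0,0,0,0,0,0],[0,0,0,0,0,0]],
  ],
)

```text
clock: 9.82
position: [0.5476, -0.1967, 0.079]
ee_rot: [0.992, 0.126, 0.0, 0.0]
ft_force: [0.0, 0.1, -0.8]
grip_width: 0.785
grasp_force: 50.6
```

```bash
python3 - <<'E'
from h import *
o=get_obs();print(o['clock'],o['position'],o['ee_rot'],o['ft_force'],shift(o,[.5477,-.1968,.0539]))
E
```

```text
9.8167 [ 0.54764482 -0.19674463  0.07897984] [9.92025072e-01 1.26040654e-01 6.19236300e-05 7.64630468e-05] [ 0.03848471  0.07173298 -0.80799359] [0.00092442 0.00158039 0.62699644]
```

Request:
carry_out(
  commands=[
    [[0,0,0.04,0,0,0],[0,0,0.04,0,0,0],[0,0,0.04,0,0,0],[0,0,0.04,0,0,0],[0,0,0.04,0,0,0],[0,0,0.04,0,0,0],[0,0,0.04,0,0,0],[0,0,0,0,0,0],[0,0,0,0,0,0],[0,0,0,0,0,0]],
  ],
)

```text
clock: 10.65
position: [0.5477, -0.1967, 0.0678]
ee_rot: [0.992, 0.126, 0.0, 0.0]
ft_force: [1.1, 0.6, -1.5]
grip_width: 0.786
grasp_force: 50.6
```

Request:
carry_out(
  commands=[
    [[0,0,0.04,0,0,0],[0,0,0.04,0,0,0],[0,0,0.04,0,0,0],[0,0,0.04,0,0,0],[0,0,0.04,0,0,0],[0,0,0,0,0,0],[0,0,0,0,0,0],[0,0,0,0,0,0]],
  ],
)

```text
clock: 11.32
position: [0.5476, -0.1967, 0.0596]
ee_rot: [0.992, 0.126, -0.0, 0.0]
ft_force: [0.4, -0.5, -1.1]
grip_width: 0.789
grasp_force: 50.6
```

Request:
carry_out(
  commands=[
    [[0,0,0.03,0,0,0],[0,0,0.03,0,0,0],[0,0,0.03,0,0,0],[0,0,0.03,0,0,0],[0,0,0,0,0,0],[0,0,0,0,0,0],[0,0,0,0,0,0]],
  ],
)

```text
clock: 11.9
position: [0.5475, -0.1966, 0.0547]
ee_rot: [0.992, 0.126, -0.0, -0.0]
ft_force: [0.4, 0.0, -2.4]
grip_width: 0.784
grasp_force: 50.6
```

Request:
carry_out(
  commands=[
    [[0,0,0.03,0,0,0],[0,0,0.03,0,0,0],[0,0,0,0,0,0],[0,0,0,0,0,0],[0,0,0,0,0,0]],
  ],
)

```text
clock: 12.32
position: [0.548, -0.1969, 0.0539]
ee_rot: [0.992, 0.126, 0.0, 0.001]
ft_force: [-5.9, 1.1, 13.8]
grip_width: 0.79
grasp_force: 52.0
```

Request:
carry_out(
  commands=[
    [[0,0,0.03,0,0,0],[0,0,0,0,0,0],[0,0,0,0,0,0],[0,0,0,0,0,0]],
  ],
)

```text
clock: 12.65
position: [0.5484, -0.197, 0.0539]
ee_rot: [0.992, 0.126, 0.001, 0.001]
ft_force: [-9.1, 0.9, 22.3]
grip_width: 0.789
grasp_force: 53.0
```

```bash
python3 - <<'E'
from h import *
o=get_obs();print(o['clock'],o['position'],o['ee_rot'],o['ft_force'],o['torque'])
ims={n:camera(n) for n in("scene","side","wrist")}
a,b,w=ims["scene"],ims["side"],ims["wrist"]
cv2.imwrite("pics/k.png",np.hstack([cv2.resize(a[160:225,265:330],(390,390),interpolation=2),cv2.resize(b[150:215,335:400],(390,390),interpolation=2)])[:,:,::-1])
cv2.imwrite("pics/k_w.png",w[:,:,::-1])
E
```

```text
12.65 [ 0.54843336 -0.19704658  0.05385682] [9.92031673e-01 1.25983456e-01 6.81858128e-04 9.29307931e-04] [-9.10882653  0.91078093 22.29809306] [ 0.45387102  1.85283358 -0.0028119 ]
```

View pics/k.png

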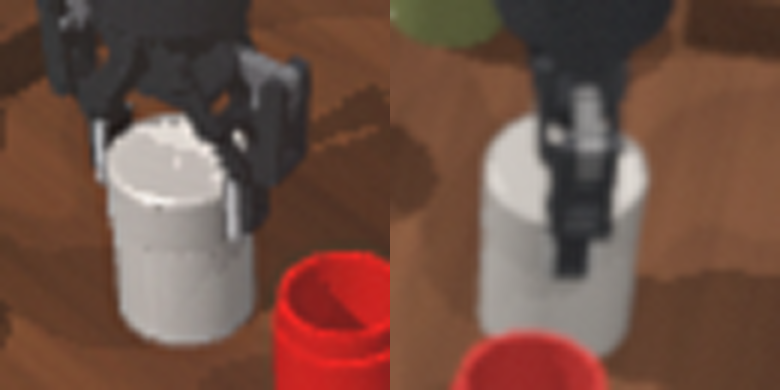

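Picture: the lid sits over the tin's neck, tin upright, red tin clear. The stop height equals the predicted home, but I saw little seal friction, so check whether the lid slid in the grip and how high its top is.

```bash
python3 - <<'E'
from h import *
for n in("w3","w4","k_w"):
    im=cv2.imread(f"pics/{n}.png");g=im.min(2).astype(int)
    out=[]
    for u in(280,300,320,340):
        d=np.diff(cv2.GaussianBlur(im.min(2),(1,5),0)[225:285,u].astype(int));out.append((225+int(np.argmax(d[:25])),225+30+int(np.argmax(d[30:]))))
    r=[np.where(cv2.cvtColor(im[350:351],cv2.COLOR_BGR2HSV)[0,180:450,1]<60)[0]+180][0]
    print(n,out,g[345,195:210],g[345,415:430])
im=camera("scene");p=camera_params("scene");s=grey(im)
for r in range(176,220,2):
    x=np.where(s[r,275:330])[0]+275;print(r,x[0],x[-1],im[r,288:292].mean().round(),end=' | ')
print()
for z in(0,.056,.0575,.0635,.0885,.0945):print(z,proj(p,[.5471,-.1981,z]).round(1))
# left silhouette at axis heights; column along a front line of the wall
c=-p['R'].T@p['t'];d=(c-[.5471,-.1981,0])[:2];d/=np.linalg.norm(d)
for z,r in((0,.033),(.056,.033),(.0575,.034),(.0635,.034),(.0885,.034),(.0945,.034)):print("front",z,proj(p,[.5471+d[0]*r,-.1981+d[1]*r,z]).round(1))
print(im[170:222,293].mean(1).round().astype(int))
print(im[170:222,287].mean(1).round().astype(int))
E
```

```text
w3 [(239, 266), (235, 263), (235, 263), (239, 266)] [ 24  26  22  27  83 153 165 163 165 199 209 208 207 207 207] [215 213 209 210 212 217 138  50  19  17  20  19  22  20  34]
w4 [(239, 266), (235, 263), (235, 263), (239, 266)] [ 30  27  21  34 113 161 167 166 175 209 213 210 210 211 211] [218 216 212 214 217 221 125  38  17  22  22  21  21  22  36]
k_w [(245, 266), (242, 263), (240, 263), (226, 267)] [ 29  26  21  40 124 167 171 170 182 212 216 215 214 214 214] [221 219 219 220 192 152  75  24  18  22  25  21  24  26  39]
176 307 307 69.0 | 178 295 295 76.0 | 180 280 297 150.0 | 182 280 305 207.0 | 184 280 305 189.0 | 186 280 301 187.0 | 188 281 302 186.0 | 190 282 304 187.0 | 192 283 304 216.0 | 194 283 304 176.0 | 196 284 304 168.0 | 198 284 305 168.0 | 200 284 306 167.0 | 202 284 306 173.0 | 204 284 306 175.0 | 206 285 306 174.0 | 208 285 306 174.0 | 210 285 306 173.0 | 212 285 306 172.0 | 214 287 304 174.0 | 216 290 301 113.0 | Traceback (most recent call last):
  File "<stdin>", line 11, in <module>
IndexError: index 0 is out of bounds for axis 0 with size 0
```

```bash
python3 - <<'E'
from h import *
im=camera("scene");p=camera_params("scene")
c=-p['R'].T@p['t'];d=(c-[.5471,-.1981,0])[:2];d/=np.linalg.norm(d)
for z,r in((0,.033),(.056,.033),(.0575,.034),(.0635,.034),(.0885,.034),(.0945,.034)):print("front",z,proj(p,[.5471+d[0]*r,-.1981+d[1]*r,z]).round(1))
for u in(292,294,296):print(im[186:222,u].mean(1).round().astype(int))
E
```

```text
front 0 [295.7 216.7]
front 0.056 [294.9 201.8]
front 0.0575 [294.9 201.7]
front 0.0635 [294.8 200. ]
front 0.0885 [294.5 193.1]
front 0.0945 [294.4 191.4]
[185 185 186 185 187 185 189 232 187 165 164 162 161 163 159 159 168 171
 171 171 171 171 171 170 169 168 169 167 168 171 167 102  71  73  74  74]
[208 210 191 187 185 187 186 207 177 155 155 155 154 154 155 152 158 162
 163 162 161 162 162 160 161 160 159 160 161 163 164 110  76  72  73  73]
[186 184 185 186 183 184 188 198 167 145 144 146 145 145 144 145 158 156
 154 154 154 153 152 152 155 155 155 154 155 155 157 109  76  71  73  75]
```

Outer rim (row ≈201.7) and top edge (≈193.3) match the home heights. Lift slowly.

Request:
carry_out(
  commands=[
    [[0,0,-0.04,0,0,0],[0,0,-0.04,0,0,0],[0,0,0,0,0,0],[0,0,0,0,0,0],[0,0,-0.03,0,0,0],[0,0,-0.03,0,0,0],[0,0,-0.03,0,0,0],[0,0,-0.03,0,0,0],[0,0,-0.03,0,0,0],[0,0,-0.03,0,0,0]],
  ],
)

```text
clock: 13.73
position: [0.5476, -0.1967, 0.0618]
ee_rot: [0.992, 0.126, -0.0, -0.0]
ft_force: [-0.2, 0.4, -1.7]
grip_width: 0.787
grasp_force: 50.7
```

Request:
carry_out(
  commands=[
    [[0,0,-0.04,0,0,0],[0,0,-0.04,0,0,0],[0,0,-0.04,0,0,0],[0,0,-0.04,0,0,0],[0,0,-0.05,0,0,0],[0,0,-0.05,0,0,0],[0,0,-0.06,0,0,0],[0,0,-0.06,0,0,0],[0,0,-0.06,0,0,0],[0,0,-0.06,0,0,0],[0,0,-0.1,0,0,0],[0,0,-0.1,0,0,0],[0,0,-0.1,0,0,0],[0,0,0,0,0,0],[0,0,0,0,0,0]],
  ],
)

```text
clock: 14.98
position: [0.5478, -0.1968, 0.0941]
ee_rot: [0.992, 0.126, 0.0, 0.0]
ft_force: [-0.2, 0.4, -0.9]
grip_width: 0.786
grasp_force: 50.8
```

```bash
python3 - <<'E'
from h import *
o=get_obs();print(o['clock'],o['position'],o['ft_force'])
ims={n:camera(n) for n in("scene","side")}
a,b=ims["scene"],ims["side"]
cv2.imwrite("pics/l.png",np.hstack([cv2.resize(a[150:225,255:330],(390,390),interpolation=2),cv2.resize(b[140:215,330:405],(390,390),interpolation=2)])[:,:,::-1])
E
```

```text
14.9833 [ 0.54781014 -0.19677784  0.0940787 ] [-0.17361209  0.43784049 -0.86184491]
```

View pics/l.png

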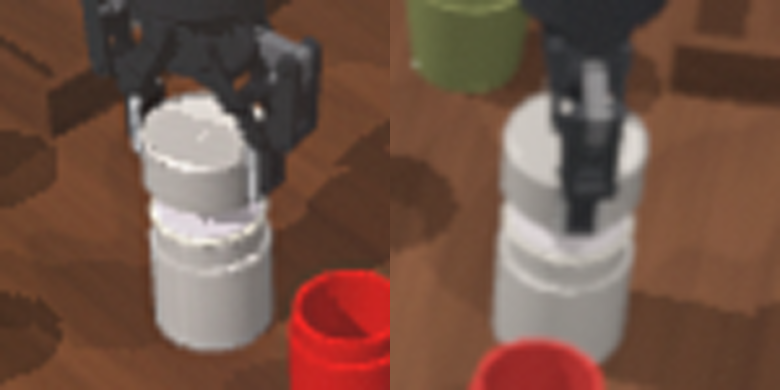

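The inner lid (bright flange on the neck, scene crop (205,215)) stayed on the tin, and the outer lid is free. Raise it.

Request:
carry_out(
  commands=[
    [[0,0,-0.1,0,0,0],[0,0,-0.2,0,0,0],[0,0,-0.3,0,0,0],[0,0,-0.3,0,0,0],[0,0,-0.3,0,0,0],[0,0,-0.3,0,0,0],[0,0,-0.3,0,0,0],[0,0,-0.2,0,0,0],[0,0,-0.1,0,0,0],[0,0,0,0,0,0],[0,0,0,0,0,0],[0,0,0,0,0,0],[0,0,0,0,0,0],[0,0,0,0,0,0],[0,0,0,0,0,0],[0,0,0,0,0,0],[0,0,0,0,0,0],[0,0,0,0,0,0]],
  ],
)

```text
clock: 16.58
position: [0.5476, -0.1967, 0.1777]
ee_rot: [0.992, 0.126, -0.0, 0.0]
ft_force: [-0.3, -0.8, -0.1]
grip_width: 0.786
grasp_force: 50.8
```

```bash
python3 - <<'E'
from h import *
o=get_obs();print(o['clock'],o['position'],o['ft_force'],abs(o['joint_velocities']).max())
for n in("scene","side"):
    im=camera(n);p=camera_params(n)
    c=-p['R'].T@p['t'];d=(c-[.5471,-.1981,0])[:2];d/=np.linalg.norm(d)
    for nm,z,r in(("base",0,.033),("shoulder",.056,.033),("neck rim",.0705,.029),("flange top home",.0785,.029),("flange back",.0785,-.029),("knob top",.0855,0)):
        q=proj(p,[.5471+d[0]*r,-.1981+d[1]*r,z]);print(n,nm,q.round(1))
    u=int(round(q[0]));r0=int(q[1])-22
    for k in(u-3,u,u+3):print(r0,im[r0:r0+60,k].mean(1).round().astype(int))
E
```

```text
16.5833 [ 0.54761489 -0.19671513  0.17768153] [-0.31514081 -0.78674677 -0.10275629] 0.0012458853362638655
scene base [295.7 216.7]
scene shoulder [294.9 201.8]
scene neck rim [294.7 197. ]
scene flange top home [294.5 194.7]
scene flange back [293.9 181.8]
scene knob top [294.1 186.2]
164 [160 162 145  91  75  74  77  81  79  79  80  80  80  79  80  79  78  71
 104 245 245 240 239 237 221 218 234 239 236 238 237 228 227 189 173 174
 176 188 186 176 174 174 173 173 172 172 171 171 171 171 173 174 147  92
  73  74  76  76  74  75]
164 [149 151 132  88  81  80  79  78  77  78  77  78  79  81  80  78  75  80
 157 242 242 241 242 245 237 208 204 234 239 236 238 227 242 163 155 163
 164 172 190 171 163 164 165 165 163 163 163 163 163 162 162 163 165 113
  76  73  75  75  75  76]
164 [133 133 109  80  75  78  82  81  80  77  77  79  78  78  79  80  77  74
 130 243 243 239 224 199 153 155 230 236 238 238 236 207 208 175 154 152
 153 184 178 158 155 155 154 154 153 153 153 153 152 151 151 153 155 108
  76  73  74  75  76  75]
side base [361.8 210.7]
side shoulder [363.2 195.8]
side neck rim [
[... 153 characters left out ...]
89  90  90  92  91 100 156 214
 233 234 235 237 236 229 213 199 216 230 233 233 232 231 223 209 182 152
 141 143 156 175 161 144 142 141 140 141 140 140 140 139 118  86  81  81
  80  75  75  75  75  76]
156 [114 111 106 102  92  74  71  79  93  95  96  94  94  94  96 103 158 215
 234 236 237 239 239 238 223 174 188 218 232 233 232 231 222 200 185 152
 144 144 149 163 164 146 142 142 143 142 141 141 140 140 139 124 101  90
  87  88  89  89  85  82]
156 [ 42  43  47  60  83  73  72  79  93  96  94  95  95  96  95  96 114 176
 227 234 235 235 232 215 193 194 205 224 235 236 235 229 212 204 169 145
 142 143 152 161 145 141 142 141 141 140 140 139 140 138 138 138 138 132
 116 102  95  94  95  95]
```

The flange's back edge and underside fall on the predicted home rows in both views (182 against 181.8, 172.5 against 172.6). The lid's rim is at about 0.181 m, roughly 95 mm above the knob, and the arm is still.

```bash
python3 -c "
from workcell import *
print(hand_in())"
```

```text
the job is handed in; nothing more can be done
None
```

I handed the job in: the inner lid is home on the tin in both camera views, and the outer lid is held still about 95 mm above it. I felt no seal friction while pressing, only a firm stop at the home height (up to 22 N), and `hand_in` returned no verdict.

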